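# Change the ribbon cassette in the label printer

### The arm

A 6-joint arm with a two-finger parallel gripper is mounted at the origin on a cart in front of the work surface, level with it; the furniture and walls round the work are solid. World frame = base frame: x ahead of the robot, y to its left, z up, the work surface at z = 0. Lengths are in m, angles in rad, forces in N, time in s.
With the tool pointing down it reaches from about 0.375 to 0.9 m from the base axis. Payload 3.1 kg.
Tool frame: the origin (TCP) lies at the centre of the arm's flange, where the gripper is bolted on; the fingertips stand robot.tip_extent ahead of it and the grasp point (between the pads) lies 164 mm ahead of it (robot.tip_extent is the distance from the TCP to the fingertips, in m); z points along the fingers, y is the line along which they close (so a half turn about z gives the same grasp; the last joint's range is limited). The gripper opens to 87 mm and grips with 3 to 60 N. Pads are 19 mm wide; open, the fingers measure 117 mm over their backs; the gripper's body (75 mm by 190 mm) begins 51 mm behind the grasp point.
Start: joints at [-1.391, 0.527, 1.433, -0, 1.181, -0.178], TCP at [0.219, -0.585, 0.405] pointing down, gripper open.
Joint ranges: [-3.08, 3.08], [-0.75, 2.2], [0.22, 2.44], [-1.43, 4.57], [0, 2.65], [-2.85, 2.85]. Speed limits (rad/s): [2.79, 2.79, 3.14, 3.14, 3.14, 3.14].

### API

Orientations are given as a unit quaternion [x, y, z, w].
In Python, from rig import get_obs, camera, hand_in, cut_out, robot gives the robot as it stands.
- The arm moves only by the tool step_arm, never from a script. Its argument "rows" is a list of rows, each a list of 6 numbers: the shift along the world's x, y, z in m, then the turn, a rotation vector about the world's x, y, z in degrees. A call has 1 to 12 rows; each row shifts and turns the commanded pose from where the row before left it; what a row does not reach is not made up. A row lasts 1/8 s, in which the tool goes at most 62.5 mm and 10.7 degrees, less where a joint would pass 70% of its speed; a pose out of reach is approached as far as the arm can. A call is refused whole if a number of a shift passes 0.0625 or a number of a turn 10.7, either way. A call with a gripper value outside its range is refused whole. "jaw" is the finger opening in m, from 0 to 0.087, set as the call begins (left out, the last holds). The fingers move at their own pace and stop on an object; "squeeze" is the grip in N (left out, the last holds). Time passes only in rows, so rows that do not move let the fingers close. It gives the time, the measured TCP pose, the force, the opening and the grip force at its end, in the units of the state.
- get_obs(): the state, without advancing time (a new reading comes with each control period).
- camera(name): name is "side" or "top" or "wrist"; returns a dict with "pixels" (384x512x3 uint8, blue, green, red), "depth" (384x512 float32, m along the optical axis (not along the pixel's ray), 0 where there is no reading), "fov_y" (degrees; the focal length in pixels is half the picture's height over the tangent of half this angle, whatever the lens; pixels are square), "cx", "cy" (the principal point, pixels), "k1" (the pictures are not rectified: a ray, as slopes to the right and down, at radius r is drawn at 1 + k1 r^2 times it, then the intrinsics apply), "extrinsics" (4x4, takes a point from camera to world coordinates); the wrist camera has in their place "mount" (4x4, takes a point from camera to tool coordinates, whose origin is the TCP and whose axes are the flange's). Camera axes: x right, y up, looking along -z (the intrinsics and any distortion apply to the point x, -y, -z); pixel columns grow to the right and rows downward; lengths in m; the calibration is good to about 2 mm. A picture is of the moment at which its call begins: read the wrist's pose just before it.
- hand_in(): hands the job in; it is judged then, once.
Trained networks look in the newest picture that a camera, given by its name, has taken for a name from the list of things; names that differ only in an ending like _2 or _b are one class to them, and where a whole thing is asked for, a point or a joint stands for the part that bears it (a point fixed in the world has none). Each returns a list of dicts, best first, with "confidence" (0 to 1); they miss things now and then, are a little off and sometimes report something else, mostly with a low value. They report only what shows in the picture. A call takes as long as a camera call. They do not tell look-alikes from the thing itself.
- cut_out(label, camera): "region" (384x512 bool, what is visible of it) and "extent" ([centre column, centre row, width, height] in pixels, round what is visible of it).
The state is a dict: "time": time; "q": joint angles; "joint_velocities": joint speeds; "joint_torque": joint torques, N m; "position": TCP position; "tool_rot": TCP orientation; "ft_force": force on the tool from outside, world axes, zero at the start; "moment": the same for the moment, N m; "grip_width": finger opening in m; "grip_force": force on a finger pad.
Only numpy, scipy, OpenCV 4.12 (cv2) and the standard library are available. Lean on these libraries where they do the work, as an engineer would, in place of code of your own. Each camera call takes 0.05 s, during which the arm holds its last target. There are 200 camera calls.

### The job

Change the ribbon cassette in the label printer: pull the used cassette out of its bay and lay it flat in the yellow tray. Push the fresh cassette down into the bay until it clicks fully home, then swing the cover over and press it down until its latch holds it shut; leave the bottle, jar and label roll standing where they are.

Things in the scene. Friction and masses are not known exactly. Their poses are not given: they have to be found in the camera images.
- printer: white desktop label printer, fixed, 220 (x) x 200 (y) mm, flat top deck 80 mm above the table. Origin: centre of its footprint on the table. Its x axis points from the front (label slit, display) to the back (cover hinge), z up. Turned up to 0.3 rad either way
- bay (a point): centre of the floor of the cassette bay in the printer's deck, 52 mm above the table, axes as the printer's. A seated cassette's origin lies on this point with the same axes. The bay is 28 mm deep, has the cassette's outline with the narrow nose towards the printer's front (-x), 2 mm clear all round, with 6 mm bevels at its mouth: the cassette goes in one way round only
- bay_detent (a point): point midway between the two sprung steel blades in the bay's sides, 14 mm above the bay floor and 8 mm behind its centre. They snap over the cassette's side ribs: going in, they resist from about 9.5 mm above the floor (peak 8 to 14 N), let go with a force drop about 4 mm above it and then hold the cassette down. A seated cassette comes out with a straight upward pull of 8 to 14 N
- used_cassette: used ribbon cassette, black case, white pull tab; starts seated in the bay. Origin: centre of its underside; x runs from the nose end to the broad end, z up. Case 26 mm high: broad part x -29 to +55 mm, 52 mm wide; nose x -55 to -29 mm, 30 mm wide; snap ribs stand 3 mm out of both sides at x -4 to +20 mm. 0.13 to 0.25 kg
- used_tab (a point): middle of the used cassette's white pull tab, 8 mm towards the broad end from its origin and 40 mm above its underside. The tab is 40 mm long (x), 12 mm thick (y) and stands from 26 to 54 mm above the underside; grip it across y
- fresh_cassette: fresh ribbon cassette with a blue pull tab, otherwise of the same shape, sizes, mass and axes as the used one; stands flat on the table to one side of the printer, turned up to 0.7 rad either way
- fresh_tab (a point): middle of the fresh cassette's blue pull tab; same place and sizes as on the used one
- cover_body (a joint): the printer cover's hinge: 0 = shut, grows as it opens (rad); starts open at 1.68 to 1.85, stop at 1.95. Stiff: the cover stays where it is left (1 to 2 N at its front edge moves it). Near shut a sprung catch under the front edge resists from about 0.05 rad, gives way at about 10 N pressed there, and then holds it below 0.015 rad. A cassette that is not fully home keeps it from latching
- cover_hinge (a point): middle of the cover's hinge line at the back of the printer, 85 mm behind the printer's origin and 82 mm above the table; the line runs along the printer's y; the point's axes turn with the cover
- cover_lip (a point): middle of the thumb lip on the cover's front edge, 174 mm from the hinge line; its axes turn with the cover and are the printer's when shut. The cover is a grey shell with a clear window, 168 mm from hinge to front, 172 mm wide, 31 mm deep: shut, its flat outer face is 113 mm above the table; open, it stands up behind the bay with that face to the back
- tray: yellow open tray, fixed, 176 (x) x 126 (y) mm, 32 mm high, walls and floor about 4 mm thick. Origin: centre of its underside. It stands on the other side of the printer from the fresh cassette
- bottle_a: full glass bottle with a green crown cap, 61 mm diameter, 228 mm high, beside the printer's back left corner; origin at the centre of its underside. Not to be disturbed
- label_roll: white roll of labels lying flat, 100 mm diameter, 60 mm high, beside the printer's back right corner; origin at the centre of its underside. Not to be disturbed
- yeast: small jar with a red lid, 47 mm diameter, 97 mm high, beyond the fresh cassette's nose; origin at the centre of its underside. Not to be disturbed
Things that resemble listed ones, but are neither listed nor needed, are in the scene too. Leave any purple look-alike of the fresh_cassette alone. What is shaped like the used_cassette but turquoise is not meant.

How it is judged:
By the outcome, as a careful person would: the job done as asked, in the order asked, and still so for the second after the job is handed in, with the robot touching nothing.
It also fails if it takes over 72 s, if anything falls off the work surface, if the arm or the gripper's body presses on something with over 40 N, if the wrist force passes 120 N, or if a joint passes its speed limit or range.

## Working session

There is one attempt and no reset: what is moved stays moved. The work goes in short steps, Python scripts to look and compute and a tool call to move; the robot and the scene stay as the last step left them, time stands still between calls to the robot, and variables do not carry over. Pictures are saved under pics/ and viewed, at most 10 in all, crops included, and the job is handed in when it is done.

Besides the shell and the picture viewer there is one more tool, called after "Emit:" by a JSON object that holds its "fn" and its "kwargs". step_arm: Moves the arm, as the interface text tells. Its arguments: {"type":"object","properties":{"rows":{"type":"array"},"jaw":{"type":"number"},"squeeze":{"type":"number"}},"required":["rows"]}

```bash
ls; mkdir -p pics
cat > h.py <<'E'
import numpy as np, cv2
from rig import get_obs, camera, hand_in, cut_out, robot
from scipy.spatial.transform import Rotation as R
def cloud(c, tcp=None):
    h,w=c["depth"].shape; f=h/2/np.tan(np.radians(c["fov_y"])/2)
    K=np.array([[f,0,c["cx"]],[0,f,c["cy"]],[0,0,1.]])
    v,u=np.mgrid[0:h,0:w]
    p=cv2.undistortPoints(np.stack([u,v],-1).reshape(-1,1,2).astype(np.float64),K,np.array([c["k1"],0,0,0,0.])).reshape(h,w,2)
    d=c["depth"]; P=np.stack([p[...,0]*d,-p[...,1]*d,-d,np.ones_like(d)],-1)
    T=c["extrinsics"] if "extrinsics" in c else tcp@c["mount"]
    W=(P@np.array(T).T)[...,:3]; W[d==0]=np.nan
    return W
def tcpT():
    o=get_obs(); T=np.eye(4); T[:3,:3]=R.from_quat(o["tool_rot"]).as_matrix(); T[:3,3]=o["position"]; return T
E
python3 - <<'E'
from h import *
print(robot.tip_extent, get_obs())
ims=[]
for n in["top","side"]:
    c=camera(n); cv2.imwrite(f"pics/{n}0.png",c["pixels"]); W=cloud(c); np.save(f"{n}0.npy",W)
    print(n,np.array(c["extrinsics"])[:3,3].round(2))
    for l in["printer","used_cassette","fresh_cassette","used_tab","fresh_tab","cover_body","cover_lip","tray","bottle_a","label_roll","yeast"]:
        for r in cut_out(l,n)[:3]:
            m=r["region"]; print(l,round(r["confidence"],2),np.round(r["extent"]).astype(int),np.nanmedian(W[m],0).round(3),np.nanpercentile(W[m],98,axis=0).round(3))
E
```

```text
pics
0.1822 {'time': 0.0, 'q': array([-1.39152458e+00,  5.28459875e-01,  1.43389401e+00,  2.37956449e-05,
        1.18137247e+00, -1.78496401e-01]), 'joint_velocities': array([ 1.39586000e-04, -1.14090673e-03, -7.39288767e-04, -3.88351235e-04,
        5.46287633e-05,  1.16232277e-03]), 'joint_torque': array([ 8.50667675e-04, -4.40043139e+01, -1.76589167e+01,  6.33046031e-02,
        5.81518596e-02, -1.79606341e-04]), 'position': array([ 0.21883628, -0.58507472,  0.40377771]), 'tool_rot': array([ 9.84043110e-01,  1.77927007e-01,  1.05885946e-05, -1.06685171e-03]), 'ft_force': array([-0.56741865,  0.39722076, -0.32959521]), 'moment': array([0.0120587 , 0.05936068, 0.03587014]), 'grip_force': 0.0, 'grip_width': 0.0874193729117931}
top [ 0.24 -0.03  1.73]
printer 0.74 [260 196  57  84] [ 0.535 -0.054  0.081] [0.632 0.041 0.251]
used_cassette 0.69 [198 241  30  26] [0.364 0.17  0.026] [0.407 0.22  0.055]
used_cassette 0.6 [259 206  13  32] [ 0.498 -0.052  0.078] [ 0.549 -0.028  0.108]
fresh_cassette 0.95 [366 177  26  17] [ 0.604 -0.433  0.027] [ 0.632 -0.387  0.055]
fresh_cassette 0.66 [
[... 1850 characters left out ...]
[ 0.515 -0.305  0.054]
fresh_tab 0.76 [185 274  22  33] [ 0.346 -0.348  0.024] [ 0.37  -0.287  0.054]
fresh_tab 0.58 [269 300  22  37] [ 0.607 -0.451  0.025] [ 0.631 -0.391  0.053]
cover_body 0.81 [272 179  21  70] [ 0.607 -0.103  0.179] [0.634 0.035 0.259]
cover_lip 0.6 [271 178  24  67] [ 0.607 -0.093  0.181] [0.635 0.037 0.259]
cover_lip 0.23 [235 148  43  24] [0.447 0.411 0.011] [0.529 0.47  0.034]
tray 0.74 [234 149  43  25] [0.443 0.41  0.009] [0.532 0.487 0.034]
bottle_a 0.49 [270 150   9  30] [0.603 0.107 0.226] [0.617 0.124 0.232]
label_roll 0.89 [280 242  30  32] [ 0.633 -0.244  0.057] [ 0.678 -0.178  0.063]
yeast 0.58 [204 300  15  37] [ 0.427 -0.49   0.069] [ 0.45  -0.457  0.099]
```

Run:
```python
from h import *
a=cv2.imread("pics/top0.png")[130:270,110:400]; b=cv2.imread("pics/side0.png")[110:340,150:310]
cv2.imwrite("pics/topc.png",cv2.resize(a,None,fx=2.75,fy=2.75,interpolation=cv2.INTER_CUBIC))
cv2.imwrite("pics/sidec.png",cv2.resize(b,None,fx=2.6,fy=2.6,interpolation=cv2.INTER_CUBIC))
```

```text
(no output)
```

View pics/topc.png

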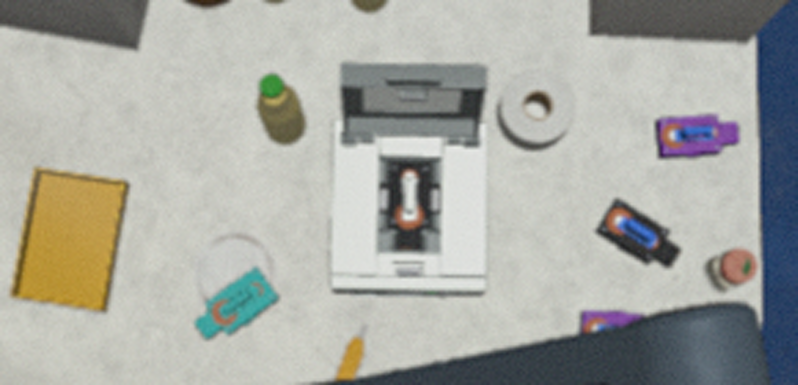

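View pics/sidec.png

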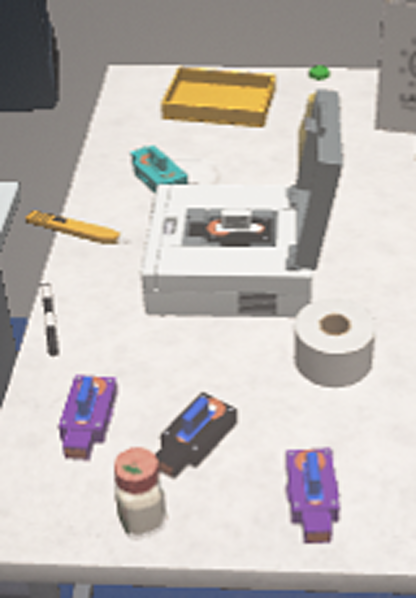

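The top crop shows these candidates for the fresh cassette: black with a blue tab at (640,232), which I choose, and purple ones at (695,135) and (610,325), which I leave. For the used one: black with a white tab in the bay at (409,200), and a turquoise one at (240,303) that I leave. The tray is at (70,240), with the bottle at (280,105), the roll at (537,108) and the jar at (735,268).

```bash
cat >> h.py <<'E'
def rect(P):
    (c,s,a)=cv2.minAreaRect((P[:,:2]*1000).astype(np.float32)); return np.round(c,1),np.round(s,1),round(a,1)
def line(P):
    p=P[:,:2]-np.median(P[:,:2],0); v=np.linalg.svd(p-p.mean(0),full_matrices=False)[2][0]; return P.mean(0).round(4),v.round(3),round(np.degrees(np.arctan2(v[1],v[0])),1)
def near(W,xy,r,z0,z1):
    m=(np.hypot(W[...,0]-xy[0],W[...,1]-xy[1])<r)&(W[...,2]>z0)&(W[...,2]<z1); return W[m]
E
python3 - <<'E'
from h import *
c=camera("wrist"); print(np.array(c["mount"]).round(3).tolist(),c["fov_y"])
for n in["top","side"]:
    W=np.load(f"{n}0.npy"); print(n)
    for l,xy,r,z0,z1 in[("ftab",(.468,-.352),.06,.046,.065),("fcase",(.468,-.352),.08,.015,.034),("utab",(.505,-.053),.05,.094,.12),("deck",(.52,-.053),.16,.074,.085),("trayrim",(.445,.405),.14,.027,.04),("lip",(.62,-.05),.12,.24,.27)]:
        P=near(W,xy,r,z0,z1)
        if len(P)>4: print(l,len(P),line(P),rect(P),P[:,2].max().round(3))
E
```

```text
[[-0.0, 0.954, 0.299, 0.083], [1.0, -0.0, 0.0, 0.001], [0.0, 0.299, -0.954, 0.021], [0.0, 0.0, 0.0, 1.0]] 66.74617046442239
top
ftab 37 (array([ 0.4716, -0.3523,  0.0539]), array([-0.541, -0.841]), np.float64(-122.7)) (array([ 472.8, -352.9]), array([37.8, 14.4]), 59.0) 0.065
fcase 345 (array([ 0.4689, -0.3555,  0.0257]), array([0.503, 0.864]), np.float64(59.8)) (array([ 467.6, -360.6]), array([112. ,  53.5]), 58.6) 0.034
utab 33 (array([ 0.5013, -0.0521,  0.106 ]), array([-1.   , -0.022]), np.float64(-178.7)) (array([501.1, -52.1]), array([35.8,  7.1]), 1.1) 0.115
deck 2696 (array([ 0.4932, -0.0527,  0.0795]), array([-1.   ,  0.011]), np.float64(179.3)) (array([496.2, -51.9]), array([228.5, 199.8]), 0.7) 0.085
trayrim 182 (array([0.4479, 0.4023, 0.0318]), array([-1.   , -0.014]), np.float64(-179.2)) (array([446.6, 399.8]), array([128.4, 177.2]), 82.5) 0.04
lip 495 (array([ 0.6193, -0.0492,  0.2471]), array([ 0.006, -1.   ]), np.float64(-89.7)) (array([614.5, -50.6]), array([ 45.6, 168.1]), 1.4) 0.268
side
ftab 55 (array([ 0.4746, -0.3578,  0.0519]), array([-0.565, -0.825]), np.float64(-124.4)) (array([ 474.9, -356.7]), array([39.7, 12.1]), 55.8) 0.057
fcase 414 (array([ 0.473 , -0.3682,  0.0246]), array([-0.597, -0.802]), np.float64(-126.7)) (array([ 468.8, -363.5]), array([111.2,  55.2]), 58.8) 0.034
utab 50 (array([ 0.5017, -0.0564,  0.1022]), array([ 1.   , -0.017]), np.float64(-1.0)) (array([500.4, -55.1]), array([38.2, 16.7]), 0.5) 0.111
deck 1923 (array([ 0.4878, -0.0621,  0.0798]), array([ 0.256, -0.967]), np.float64(-75.2)) (array([497.5, -53.6]), array([221.8, 205.8]), 0.9) 0.085
trayrim 137 (array([0.448 , 0.3986, 0.0312]), array([ 0.925, -0.38 ]), np.float64(-22.3)) (array([445.6, 396.1]), array([140.5, 173.2]), 83.0) 0.04
lip 292 (array([ 0.6187, -0.0595,  0.2469]), array([ 0.013, -1.   ]), np.float64(-89.3)) (array([614.3, -52.7]), array([ 43.3, 175. ]), 0.5) 0.263
```

Emit:
{"fn": "step_arm", "kwargs": {"rows": [[0.042, 0.038, 0, 0, 0, 6.4], [0.042, 0.038, 0, 0, 0, 6.4], [0.042, 0.038, 0, 0, 0, 6.4], [0.042, 0.038, 0, 0, 0, 6.4], [0.042, 0.038, 0, 0, 0, 6.4], [0.042, 0.038, 0, 0, 0, 6.4], [0, 0, 0, 0, 0, 0], [0, 0, 0, 0, 0, 0], [0, 0, 0, 0, 0, 0]]}}

```text
time: 2.38
position: [0.4701, -0.3585, 0.4048]
tool_rot: [0.871, 0.491, -0.0, 0.0]
ft_force: [-0.4, -0.3, 0.3]
grip_width: 0.087
grip_force: 0.0
```

```bash
cat > look.py <<'E'
import sys
from h import *
def look(tag):
    T=tcpT(); c=camera("wrist"); W=cloud(c,T); np.save(f"{tag}.npy",W); cv2.imwrite(f"pics/{tag}.png",c["pixels"])
    x=T[:3,0]; print("tcp",T[:3,3].round(4),"yaw",round(np.degrees(np.arctan2(x[1],x[0])),2),"z",T[:3,2].round(4)); return W
E
python3 - <<'E'
from look import *
W=look("fresh1")
for l,xy,r,z0,z1 in[("ftab",(.472,-.354),.06,.049,.06),("fcase",(.468,-.36),.07,.02,.03)]:
    P=near(W,xy,r,z0,z1); print(l,len(P),line(P),rect(P),np.median(P[:,2]).round(4))
E
```

```text
tcp [ 0.4701 -0.3585  0.4048] yaw 58.78 z [-2.e-04 -3.e-04 -1.e+00]
ftab 340 (array([ 0.4758, -0.3535,  0.0523]), array([-0.515, -0.857]), np.float64(-121.0)) (array([ 475.2, -353.8]), array([39.4, 11.9]), 59.1) 0.0525
fcase 2782 (array([ 0.4753, -0.3542,  0.0247]), array([-0.522, -0.853]), np.float64(-121.5)) (array([ 471.2, -360.9]), array([109.9,  52. ]), 58.7) 0.0249
```

View pics/fresh1.png

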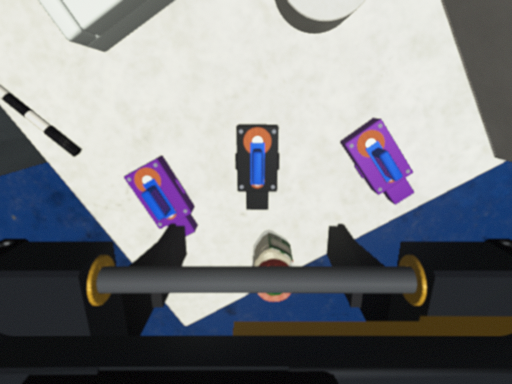

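The close-up shows the black cassette with the blue tab at (258,165). Its nose points toward the jar at (272,265), and the purple ones are at (165,195) and (385,165). The case measures 110 × 52 mm, which matches the description.

Emit:
{"fn": "step_arm", "kwargs": {"rows": [[0.005, 0.051, 0, 0, 0, -9.6], [0.005, 0.051, 0, 0, 0, -9.6], [0.005, 0.051, 0, 0, 0, -9.7], [0.005, 0.051, 0, 0, 0, -9.7], [0.005, 0.051, 0, 0, 0, -9.7], [0.006, 0.051, 0, 0, 0, -9.7], [0, 0, 0, 0, 0, 0], [0, 0, 0, 0, 0, 0], [0, 0, 0, 0, 0, 0]], "jaw": 0.04}}

```text
time: 3.55
position: [0.502, -0.0531, 0.4048]
tool_rot: [1.0, 0.007, 0.0, 0.0]
ft_force: [-0.6, -0.4, -0.0]
grip_width: 0.0398
grip_force: 0.0
```

Run:
```python
from look import *
W=look("pr1")
for l,xy,r,z0,z1 in[("utab",(.501,-.053),.05,.1,.115),("ucase",(.493,-.053),.07,.07,.0785),("deck",(.497,-.053),.2,.0785,.084)]:
    P=near(W,xy,r,z0,z1); print(l,len(P),line(P),rect(P),np.median(P[:,2]).round(4))
# deck side edges: fit lines
D=near(W,(.497,-.053),.2,.076,.084)
for s in(1,-1):
    e=[]
    for x in np.arange(.43,.53,.004):
        p=D[abs(D[:,0]-x)<.002]; 
        if len(p)>5: e.append((x,(s*p[:,1]).max()*s))
    print(s,np.polyfit(*np.array(e).T,1).round(4))
# cover: inner rim points
P=W[(W[...,2]>.15)&(W[...,0]>.55)&(abs(W[...,1]+.053)<.1)&(W[...,2]<.3)]
print(len(P), P.min(0),P.max(0));
```

```text
tcp [ 0.502  -0.0531  0.4048] yaw 0.79 z [ 3.e-04 -5.e-04 -1.e+00]
utab 480 (array([ 0.5063, -0.0511,  0.1042]), array([-1.   , -0.011]), np.float64(-179.4)) (array([505.6, -51.3]), array([39.4, 12.3]), 0.3) 0.1044
ucase 6728 (array([ 0.5   , -0.0524,  0.0764]), array([-1.   ,  0.002]), np.float64(179.9)) (array([494.3, -53.8]), array([138.9, 136.9]), 48.4) 0.077
deck 17234 (array([ 0.5268, -0.0496,  0.0799]), array([-0.144, -0.99 ]), np.float64(-98.3)) (array([504. , -18.8]), array([262.6, 213.3]), 90.0) 0.0794
1 [0.0046 0.0457]
-1 [ 0.0084 -0.1541]
24816 [ 0.59338892 -0.13629852  0.15000171] [0.62636106 0.03656696 0.26302108]
```

View pics/pr1.png

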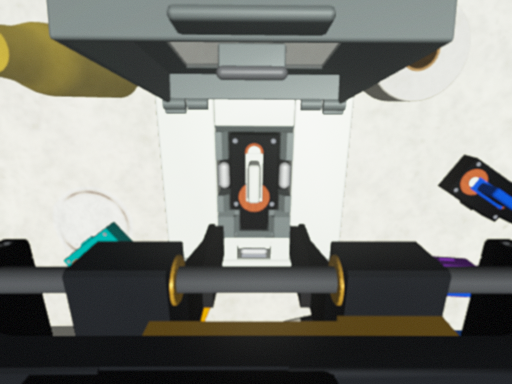

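The wrist view shows the white tab of the used cassette at (254,170) in the bay, the open cover across the top of the picture and the hinge knuckles at (185,105) and (322,105). Wrist and fixed cameras agree to a few mm.

Emit:
{"fn": "step_arm", "kwargs": {"rows": [[0.002, 0.0015, -0.045, 0, 0, -0.4], [0, 0, -0.045, 0, 0, 0], [0, 0, -0.03, 0, 0, 0], [0, 0, -0.019, 0, 0, 0], [0, 0, 0, 0, 0, 0], [0, 0, 0, 0, 0, 0]]}}

```text
time: 4.35
position: [0.5043, -0.0507, 0.2663]
tool_rot: [1.0, 0.004, 0.001, 0.0]
ft_force: [0.0, -1.1, -0.6]
grip_width: 0.04
grip_force: 0.0
```

Emit:
{"fn": "step_arm", "kwargs": {"rows": [[0, 0, 0, 0, 0, 0], [0, 0, 0, 0, 0, 0], [0, 0, 0, 0, 0, 0], [0, 0, 0, 0, 0, 0], [0, 0, 0, 0, 0, 0]], "jaw": 0, "squeeze": 45}}

```text
time: 4.97
position: [0.504, -0.05, 0.2661]
tool_rot: [1.0, 0.004, 0.0, 0.0]
ft_force: [-0.2, -1.3, 3.4]
grip_width: 0.012
grip_force: 45.0
```

Emit:
{"fn": "step_arm", "kwargs": {"rows": [[0, 0, 0.004, 0, 0, 0], [0, 0, 0.004, 0, 0, 0], [0, 0, 0.006, 0, 0, 0], [0, 0, 0.012, 0, 0, 0], [0, 0, 0.02, 0, 0, 0], [0, 0, 0.035, 0, 0, 0], [0, 0, 0.04, 0, 0, 0], [0, 0, 0, 0, 0, 0], [0, 0, 0, 0, 0, 0]]}}

```text
time: 6.1
position: [0.5032, -0.0495, 0.3867]
tool_rot: [1.0, 0.004, -0.0, -0.0]
ft_force: [0.2, -0.8, -2.3]
grip_width: 0.0119
grip_force: 45.0
```

Run:
```python
from look import *
W=look("up"); print(get_obs()["ft_force"],get_obs()["grip_width"])
for z0,z1 in((.14,.166),(.17,.178)):
    P=near(W,(.498,-.052),.08,z0,z1); 
    if len(P)>5: print(len(P),line(P),rect(P),np.median(P[:,2]))
c=camera("side"); S=cloud(c)
m=[r for r in cut_out("used_cassette","side")]
for r in m: print(r["confidence"],np.nanmedian(S[r["region"]],0).round(3),np.nanmin(S[r["region"]],0).round(3))
```

```text
tcp [ 0.5032 -0.0495  0.3867] yaw 0.51 z [-7.e-04  5.e-04 -1.e+00]
[ 4.38099311e-04  8.50604132e-02 -1.70789606e+00] 0.011521938981635373
117 (array([ 0.5511, -0.0487,  0.1756]), array([ 0.009, -1.   ]), np.float64(-89.5)) (array([551.1, -49.5]), array([ 0.6, 49.1]), 0.5) 0.17502506328484896
0.77 [0.367 0.157 0.027] [0.329 0.041 0.007]
0.56 [ 0.496 -0.067  0.196] [ 0.433 -0.083 -0.006]
```

Emit:
{"fn": "step_arm", "kwargs": {"rows": [[-0.025, 0.055, 0, 0, 0, 0], [-0.026, 0.056, 0, 0, 0, -1], [0, 0.056, 0, 0, 0, -1], [0, 0.056, 0, 0, 0, -1], [0, 0.056, 0, 0, 0, -1], [0, 0.056, -0.01, 0, 0, -2], [0, 0.056, -0.03, 0, 0, -2], [0, 0.056, -0.04, 0, 0, 0], [0, 0, -0.04, 0, 0, 0], [0, 0, -0.03, 0, 0, 0], [0, 0, 0, 0, 0, 0], [0, 0, 0, 0, 0, 0]]}}

```text
time: 7.75
position: [0.4533, 0.3911, 0.2411]
tool_rot: [0.998, -0.066, 0.0, -0.0]
ft_force: [-0.3, 0.9, -1.3]
grip_width: 0.0115
grip_force: 45.0
```

Run:
```python
from look import *
o=get_obs(); print(o["position"],o["ft_force"])
for n in("top","side"):
    W=cloud(camera(n)); P=near(W,(.446,.399),.14,.029,.037); print(n,rect(P))
    for l in("tray","used_cassette"):
        for r in cut_out(l,n): 
            print(l,r["confidence"],rect(W[r["region"]][np.isfinite(W[r["region"]][:,0])]),np.nanmedian(W[r["region"]],0))
```

```text
[0.45329261 0.39109756 0.24111108] [-0.30697027  0.94876167 -1.26669493]
top (array([444. , 381.4]), array([ 92. , 175.7]), 83.0)
tray 0.85 (array([440.7, 353. ]), array([197.6, 107.8]), 5.9) [0.40721312 0.36798573 0.00519263]
used_cassette 0.58 (array([360.4, 172.7]), array([ 52.5, 112.2]), 40.0) [0.3635088  0.16767558 0.02576301]
used_cassette 0.57 (array([463.7, 364.5]), array([ 4.2, 13.6]), 86.2) [0.46466762 0.36580867 0.05237905]
side (array([447.1, 397.2]), array([134.8, 172.5]), 82.7)
tray 0.82 (array([447.2, 397.1]), array([145., 173.]), 82.4) [0.44274515 0.38156289 0.01467562]
tray 0.31 (array([502.6, -22.7]), array([266.1, 270.6]), 0.9) [ 0.51676663 -0.10837137  0.0795439 ]
used_cassette 0.58 (array([381.8, 138.6]), array([ 62.7, 181.4]), 22.8) [0.36791022 0.155962   0.02646008]
used_cassette 0.53 (array([456.7, 387.2]), array([103.3,  91.3]), 40.7) [0.45420799 0.37484973 0.0516562 ]
```

Emit:
{"fn": "step_arm", "kwargs": {"rows": [[0, 0.006, -0.01, 0, 0, 0], [0, 0, -0.007, 0, 0, 0], [0, 0, -0.0045, 0, 0, 0], [0, 0, 0, 0, 0, 0], [0, 0, 0, 0, 0, 0]]}}

```text
time: 8.68
position: [0.4529, 0.397, 0.2193]
tool_rot: [0.998, -0.065, -0.0, 0.0]
ft_force: [-0.2, -0.2, -1.0]
grip_width: 0.0118
grip_force: 45.0
```

Emit:
{"fn": "step_arm", "kwargs": {"rows": [[0, 0, 0, 0, 0, 0], [0, 0, 0, 0, 0, 0], [0, 0, 0, 0, 0, 0], [0, 0, 0.02, 0, 0, 0], [0, 0, 0.05, 0, 0, 0], [0, 0, 0.06, 0, 0, 0], [0, -0.02, 0.05, 0, 0, 8], [0, -0.06, 0, 0, 0, 8], [0, -0.06, 0, 0, 0, 8], [0, -0.06, 0, 0, 0, 8], [0, -0.06, 0, 0, 0, 8], [0, -0.06, 0, 0, 0, 8]], "jaw": 0.045}}

```text
time: 10.18
position: [0.4526, 0.0753, 0.3998]
tool_rot: [0.937, 0.348, 0.001, 0.0]
ft_force: [0.3, -0.3, -0.1]
grip_width: 0.0449
grip_force: 0.0
```

Run:
```python
from look import *
o=get_obs(); print(o["position"],o["tool_rot"])
a=[]
for n in("top","side"):
    c=camera(n);W=cloud(c); a.append(c["pixels"])
    P=near(W,(.446,.399),.06,.024,.036);print(n,len(P),rect(P),np.median(P[:,2]))
    P=near(W,(.446,.399),.06,.05,.07);print(n,len(P),rect(P),np.median(P[:,2]))
```

```text
[0.45259435 0.07528587 0.39980948] [9.37323555e-01 3.48459606e-01 5.93037912e-04 3.24191150e-04]
top 289 (array([448.9, 394.4]), array([107.9,  93.5]), 31.6) 0.029323457274519793
top 38 (array([451.5, 395.1]), array([14.1, 37.4]), 74.1) 0.05707102264497077
side 100 (array([453.7, 390.3]), array([102.7,  96.1]), 29.6) 0.029622495943594285
side 9 (array([459.7, 386.6]), array([13.4, 11.1]), 3.5) 0.057068522988349746
```

Emit:
{"fn": "step_arm", "kwargs": {"rows": [[0.0027, -0.054, 0, 0, 0, 3], [0.0027, -0.054, 0, 0, 0, 3], [0.0027, -0.054, 0, 0, 0, 3], [0.0027, -0.054, 0, 0, 0, 3], [0.0027, -0.054, 0, 0, 0, 3], [0.0027, -0.054, 0, 0, 0, 3], [0.0027, -0.054, 0, 0, 0, 0], [0.0027, -0.053, -0.02, 0, 0, 0], [0, 0, -0.05, 0, 0, 0], [0, 0, 0, 0, 0, 0], [0, 0, 0, 0, 0, 0]]}}

```text
time: 11.65
position: [0.4752, -0.3533, 0.3304]
tool_rot: [0.872, 0.489, 0.0, 0.0]
ft_force: [-0.3, -0.8, 0.8]
grip_width: 0.045
grip_force: 0.0
```

Run:
```python
from look import *
W=look("fresh2")
for l,xy,r,z0,z1 in[("ftab",(.472,-.354),.06,.049,.06),("fcase",(.468,-.36),.07,.02,.03)]:
    P=near(W,xy,r,z0,z1); print(l,len(P),line(P),rect(P),np.median(P[:,2]).round(4))
```

```text
tcp [ 0.4752 -0.3533  0.3304] yaw 58.55 z [ 7.e-04 -4.e-04 -1.e+00]
ftab 524 (array([ 0.476 , -0.353 ,  0.0523]), array([-0.516, -0.857]), np.float64(-121.1)) (array([ 475.9, -353.4]), array([39. , 12.3]), 58.9) 0.0525
fcase 4063 (array([ 0.4759, -0.3532,  0.0247]), array([-0.518, -0.855]), np.float64(-121.2)) (array([ 471.5, -360.4]), array([108.7,  52. ]), 58.7) 0.0248
```

Emit:
{"fn": "step_arm", "kwargs": {"rows": [[-0.0007, -0.0018, -0.04, 0, 0, 0.2], [0, 0, -0.04, 0, 0, 0], [0, 0, -0.025, 0, 0, 0], [0, 0, -0.011, 0, 0, 0], [0, 0, 0, 0, 0, 0], [0, 0, 0, 0, 0, 0]]}}

```text
time: 12.45
position: [0.4745, -0.3561, 0.2151]
tool_rot: [0.872, 0.49, 0.0, 0.002]
ft_force: [-0.7, -0.4, -0.2]
grip_width: 0.0453
grip_force: 0.0
```

Emit:
{"fn": "step_arm", "kwargs": {"rows": [[0, 0, 0, 0, 0, 0], [0, 0, 0, 0, 0, 0], [0, 0, 0, 0, 0, 0], [0, 0, 0, 0, 0, 0], [0, 0, 0, 0, 0, 0]], "jaw": 0, "squeeze": 55}}

```text
time: 13.08
position: [0.4737, -0.3557, 0.2134]
tool_rot: [0.872, 0.49, -0.0, -0.0]
ft_force: [-0.7, -0.8, 1.4]
grip_width: 0.0115
grip_force: 55.0
```

Emit:
{"fn": "step_arm", "kwargs": {"rows": [[0, 0, 0.01, 0, 0, 0], [0, 0, 0.03, 0, 0, 0], [0, 0, 0.05, 0, 0, 0], [0, 0, 0.06, 0, 0, 0], [0, 0, 0, 0, 0, 0], [0, 0, 0, 0, 0, 0]]}}

```text
time: 13.82
position: [0.4733, -0.3552, 0.3632]
tool_rot: [0.872, 0.49, -0.0, -0.001]
ft_force: [-0.2, 0.8, -2.6]
grip_width: 0.0118
grip_force: 55.0
```

Emit:
{"fn": "step_arm", "kwargs": {"rows": [[0.005, 0.051, 0, 0, 0, -9.7], [0.005, 0.051, 0, 0, 0, -9.7], [0.005, 0.051, 0, 0, 0, -9.7], [0.005, 0.051, 0, 0, 0, -9.7], [0.005, 0.051, 0, 0, 0, -9.7], [0.005, 0.05, 0, 0, 0, -9.7], [0, 0, 0, 0, 0, 0], [0, 0, 0, 0, 0, 0], [0, 0, 0, 0, 0, 0], [0, 0, 0, 0, 0, 0]]}}

```text
time: 15.08
position: [0.5038, -0.0519, 0.3631]
tool_rot: [1.0, 0.004, -0.0, -0.0]
ft_force: [0.7, 0.0, -2.8]
grip_width: 0.0116
grip_force: 55.0
```

Run:
```python
from look import *
W=look("ins"); z=tcpT()[2,3]
P=near(W,(.498,-.052),.08,z-.216,z-.186); print(len(P),line(P),rect(P),P.min(0),P.max(0))
```

```text
tcp [ 0.5038 -0.0519  0.3631] yaw 0.4 z [-5.e-04  1.e-04 -1.e+00]
6766 (array([ 0.5277, -0.0522,  0.1735]), array([-1.   , -0.008]), np.float64(-179.6)) (array([499.2, -52.5]), array([109.9,  57.8]), 0.5) [ 0.44423672 -0.0812804   0.14990144] [ 0.55433207 -0.02351932  0.17724997]
```

View pics/ins.png

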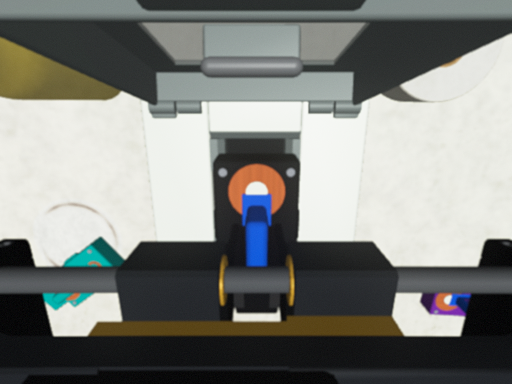

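Run:
```python
from h import *
for n,t in(("up",(.5032,-.0495,.3867)),("ins",(.5038,-.0519,.3631))):
    W=np.load(n+".npy"); P=near(W,(.498,-.052),.08,t[2]-.194,t[2]-.182)
    r=rect(P); print(n,len(P),r,np.percentile(P[:,0],99.5)*1e3-t[0]*1e3,(np.percentile(P[P[:,0]>.53,1],[1,99])*1e3-t[1]*1e3),np.median(P[:,2])-t[2],line(P[P[:,0]>.54]))
```

```text
up 6180 (array([496.4, -50.1]), array([110.1,  52.2]), 0.6) 48.00723240789347 [-25.26591936  25.05788922] -0.18923035604709842 (array([ 0.5461, -0.0497,  0.1972]), array([ 0.007, -1.   ]), np.float64(-89.6))
ins 6356 (array([499.2, -52.4]), array([109.9,  52.2]), 0.4) 50.16975478684304 [-25.46823379  24.96801019] -0.18829643082849495 (array([ 0.5475, -0.0522,  0.1746]), array([ 0.004, -1.   ]), np.float64(-89.8))
```

Emit:
{"fn": "step_arm", "kwargs": {"rows": [[-0.002, 0.0016, -0.03, 0, 0, 0], [0, 0, -0.025, 0, 0, 0], [0, 0, -0.012, 0, 0, 0], [0, 0, -0.006, 0, 0, 0], [0, 0, -0.005, 0, 0, 0], [0, 0, 0, 0, 0, 0], [0, 0, 0, 0, 0, 0]]}}

```text
time: 16.0
position: [0.502, -0.0492, 0.2859]
tool_rot: [1.0, 0.004, 0.001, 0.0]
ft_force: [-0.2, -1.0, -1.7]
grip_width: 0.012
grip_force: 55.0
```

Emit:
{"fn": "step_arm", "kwargs": {"rows": [[0, 0, -0.003, 0, 0, 0], [0, 0, -0.003, 0, 0, 0], [0, 0, 0, 0, 0, 0]]}}

```text
time: 16.38
position: [0.5018, -0.0493, 0.2792]
tool_rot: [1.0, 0.004, -0.0, 0.0]
ft_force: [0.4, -0.8, -2.2]
grip_width: 0.0117
grip_force: 55.0
```

Entering freely; now pressing through the detent.

Emit:
{"fn": "step_arm", "kwargs": {"rows": [[0, 0, -0.004, 0, 0, 0], [0, 0, -0.003, 0, 0, 0], [0, 0, -0.003, 0, 0, 0], [0, 0, 0, 0, 0, 0]]}}

```text
time: 16.88
position: [0.5025, -0.0495, 0.2699]
tool_rot: [1.0, 0.004, 0.001, 0.0]
ft_force: [0.8, -1.1, 1.8]
grip_width: 0.012
grip_force: 55.0
```

Emit:
{"fn": "step_arm", "kwargs": {"rows": [[0, 0, -0.003, 0, 0, 0], [0, 0, -0.002, 0, 0, 0], [0, 0, 0, 0, 0, 0], [0, 0, 0, 0, 0, 0]]}}

```text
time: 17.38
position: [0.5023, -0.0494, 0.2653]
tool_rot: [1.0, 0.004, 0.001, 0.0]
ft_force: [-0.5, -2.0, 8.5]
grip_width: 0.0116
grip_force: 55.0
```

Emit:
{"fn": "step_arm", "kwargs": {"rows": [[0, 0, -0.0015, 0, 0, 0], [0, 0, -0.0015, 0, 0, 0], [0, 0, 0, 0, 0, 0]]}}

```text
time: 17.75
position: [0.5021, -0.0493, 0.2653]
tool_rot: [1.0, 0.005, 0.001, 0.001]
ft_force: [-5.1, -0.8, 34.4]
grip_width: 0.0116
grip_force: 55.0
```

Emit:
{"fn": "step_arm", "kwargs": {"rows": [[0, 0, 0.003, 0, 0, 0], [0, 0, 0, 0, 0, 0], [0, 0, 0, 0, 0, 0], [0, 0, 0, 0, 0, 0], [0, 0, 0.02, 0, 0, 0], [0, 0, 0.04, 0, 0, 0], [0, 0, 0.05, 0, 0, 0], [0, 0, 0.03, 0, 0, 0], [0, 0, 0, 0, 0, 0], [0, 0, 0, 0, 0, 0], [0, 0, 0, 0, 0, 0]], "jaw": 0.035}}

```text
time: 19.12
position: [0.5013, -0.049, 0.4028]
tool_rot: [1.0, 0.004, -0.002, -0.001]
ft_force: [-0.3, 1.0, -1.2]
grip_width: 0.0351
grip_force: 0.0
```

Run:
```python
from look import *
W=look("pr2"); z=tcpT()
for n in("pr1","pr2"):
    V=np.load(n+".npy"); P=near(V,(.503,-.051),.05,.095,.125); C=near(V,(.53,-.0515),.012,.06,.095); D=near(V,(.50,.01),.02,.07,.09); print(n,len(P),rect(P),np.median(P[:,2]),np.median(C[:,2]),np.median(D[:,2]))
# cover side profile from wrist/top/side
for nm,V in(("w",W),("top",cloud(camera("top"))),("side",cloud(camera("side")))):
    for zz in(.12,.15,.18,.21,.235,.25,.258):
        P=V[(abs(V[...,2]-zz)<.004)&(V[...,0]>.56)&(V[...,0]<.68)&(abs(V[...,1]+.052)<.1)]
        if len(P)>3: print(nm,zz,len(P),P[:,0].min().round(4),np.median(P[:,0]).round(4),P[:,0].max().round(4))
    P=V[(V[...,0]>.56)&(V[...,0]<.68)&(abs(V[...,1]+.052)<.1)&(V[...,2]>.2)&(V[...,2]<.3)]; print(P[:,2].max(),P[P[:,2].argmax()])
```

```text
tcp [ 0.5013 -0.049   0.4028] yaw 0.5 z [-0.0035  0.0012 -1.    ]
pr1 495 (array([505.6, -51.3]), array([39.4, 12.3]), 0.3) 0.10437304551745252 0.07793783382343097 0.0789151556606566
pr2 502 (array([506.4, -50.1]), array([38.9, 12.9]), 0.4) 0.10434438691781797 0.07807165376096534 0.07897646229567692
w 0.12 626 0.5878 0.6158 0.618
w 0.15 968 0.5924 0.6209 0.6233
w 0.18 428 0.5975 0.6094 0.6217
w 0.21 398 0.6023 0.6087 0.6166
w 0.235 251 0.6061 0.6089 0.6121
w 0.25 5206 0.5942 0.6121 0.6229
w 0.258 3777 0.6124 0.6153 0.6195
0.2628842446879161 [ 0.614502   -0.07844623  0.26288424]
top 0.15 13 0.6168 0.6196 0.6206
top 0.18 12 0.5954 0.6233 0.6237
top 0.21 9 0.5999 0.603 0.6137
top 0.235 26 0.6076 0.6328 0.6382
top 0.25 108 0.6071 0.6175 0.6343
top 0.258 23 0.6079 0.6126 0.6177
0.2708078814100403 [ 0.61272242 -0.04049979  0.27080788]
side 0.12 30 0.5839 0.6005 0.6153
side 0.15 28 0.5906 0.6032 0.6176
side 0.18 25 0.5936 0.6103 0.6263
side 0.21 24 0.5999 0.6112 0.6317
side 0.235 19 0.6029 0.6214 0.634
side 0.25 104 0.5926 0.6118 0.6341
side 0.258 17 0.6088 0.6121 0.6155
0.26457910358529224 [ 0.61173956 -0.05470078  0.2645791 ]
```

The height matches the used cassette when seated: tab top 104 mm, case 78 mm. Next is the cover, so I check for obstacles behind it first.

Run:
```python
from h import *
for n in("top0","side0","pr2"):
    V=np.load(n+".npy"); P=V[(V[...,0]>.655)&(V[...,0]<.95)&(V[...,1]>-.2)&(V[...,1]<.15)&(V[...,2]>.05)&(V[...,2]<.7)]
    print(n,len(P), P.min(0).round(3) if len(P) else "", P.max(0).round(3) if len(P) else "")
    for y in np.arange(-.2,.15,.05):
        Q=P[(P[:,1]>=y)&(P[:,1]<y+.05)]
        if len(Q): print(round(y,2),len(Q),Q[:,0].min().round(3),Q[:,2].max().round(3))
    b=near(V,(.605,.107),.06,.1,.24); 
    if len(b): print("bottle",b.min(0).round(3),b.max(0).round(3))
```

```text
top0 2860 [ 0.655 -0.199  0.05 ] [0.95  0.15  0.237]
-0.2 320 0.655 0.11
-0.15 279 0.884 0.11
-0.1 295 0.883 0.11
-0.05 405 0.772 0.234
-0.0 513 0.77 0.237
0.05 559 0.801 0.234
0.1 489 0.781 0.235
bottle [0.584 0.089 0.102] [0.633 0.141 0.236]
side0 1488 [ 0.656 -0.199  0.05 ] [0.95  0.15  0.234]
-0.2 28 0.656 0.064
-0.15 14 0.893 0.104
-0.1 1 0.95 0.102
-0.05 413 0.77 0.231
-0.0 313 0.769 0.233
0.05 376 0.81 0.234
0.1 343 0.779 0.233
bottle [0.583 0.092 0.1  ] [0.625 0.129 0.232]
pr2 0  
bottle [0.586 0.09  0.1  ] [0.641 0.13  0.185]
```

Emit:
{"fn": "step_arm", "kwargs": {"rows": [[0, 0, 0.04, 0, 0, 0], [0, 0, 0.042, 0, 0, 0], [0.04, -0.001, 0, 0, 0, 0], [0.055, 0, 0, 0, 0, 0], [0.055, 0, 0, 0, 0, 0], [0.03, 0, 0, 0, 0, 0], [0, 0, 0, 0, 0, 0], [0, 0, 0, 0, 0, 0]], "jaw": 0, "squeeze": 20}}

```text
time: 20.27
position: [0.681, -0.0501, 0.4855]
tool_rot: [1.0, 0.004, -0.001, -0.0]
ft_force: [0.5, -0.5, -0.5]
grip_width: 0.0007
grip_force: 0.0
```

Emit:
{"fn": "step_arm", "kwargs": {"rows": [[0, 0, -0.04, 0, 0, 0], [0, 0, -0.038, 0, 0, 0], [0, 0, 0, 0, 0, 0], [-0.01, 0, 0, 0, 0, 0], [-0.01, 0, 0, 0, 0, 0], [-0.01, 0, 0, 0, 0, 0], [-0.005, 0, 0, 0, 0, 0], [0, 0, 0, 0, 0, 0], [0, 0, 0, 0, 0, 0]]}}

```text
time: 21.4
position: [0.6468, -0.0502, 0.4083]
tool_rot: [1.0, 0.004, -0.0, -0.0]
ft_force: [-0.2, 0.5, 0.2]
grip_width: 0.0004
grip_force: 0.0
```

Emit:
{"fn": "step_arm", "kwargs": {"rows": [[-0.005, 0, 0, 0, 0, 0], [-0.005, 0, 0, 0, 0, 0], [-0.005, 0, 0, 0, 0, 0], [-0.005, 0, 0, 0, 0, 0], [-0.005, 0, 0, 0, 0, 0], [0, 0, 0, 0, 0, 0]]}}

```text
time: 22.15
position: [0.6211, -0.0501, 0.4083]
tool_rot: [1.0, 0.004, -0.001, -0.0]
ft_force: [-0.2, 0.4, 0.2]
grip_width: 0.0005
grip_force: 0.0
```

Run:
```python
from h import *
c=camera("side");V=cloud(c); cv2.imwrite("pics/cov.png",cv2.resize(c["pixels"][100:260,190:350],None,fx=3.5,fy=3.5,interpolation=cv2.INTER_CUBIC))
for zz in(.12,.15,.18,.21,.235,.25):
    P=V[(abs(V[...,2]-zz)<.005)&(V[...,0]>.54)&(V[...,0]<.68)&(abs(V[...,1]+.132)<.02)]
    if len(P)>1: print(zz,len(P),P[:,0].min().round(4),P[:,0].max().round(4))
```

```text
0.12 20 0.5792 0.6088
0.15 25 0.5789 0.6079
0.18 30 0.5785 0.6073
0.21 28 0.5781 0.6066
0.235 23 0.5778 0.6059
0.25 61 0.5773 0.6055
```

View pics/cov.png

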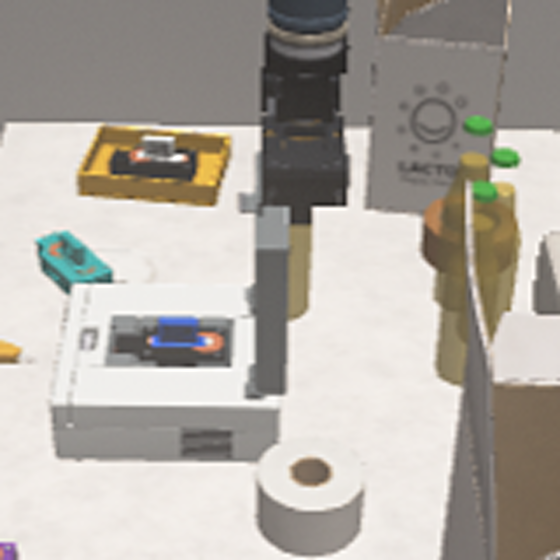

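The side picture shows the cover now upright at (272,300), with the fingers behind it, the used cassette in the tray at (155,160) and the blue-tabbed cassette in the bay at (180,335). I swing the cover along its arc.

Emit:
{"fn": "step_arm", "kwargs": {"rows": [[-0.013, 0, 0.0018, 0, 0, 0], [-0.0125, 0, 0.0014, 0, 0, 0], [-0.013, 0, -0.0003, 0, 0, 0], [-0.0127, 0, -0.001, 0, 0, 0], [-0.0125, 0, -0.0023, 0, 0, 0], [-0.0125, 0, -0.0034, 0, 0, 0], [-0.012, 0, -0.0045, 0, 0, 0], [-0.0117, 0, -0.0055, 0, 0, 0], [0, 0, 0, 0, 0, 0]]}}

```text
time: 23.32
position: [0.5206, -0.0499, 0.3939]
tool_rot: [1.0, 0.004, -0.001, -0.001]
ft_force: [0.6, 0.3, -1.3]
grip_width: 0.0004
grip_force: 0.0
```

Emit:
{"fn": "step_arm", "kwargs": {"rows": [[-0.011, 0, -0.0065, 0, 0, 0], [-0.0105, 0, -0.0074, 0, 0, 0], [-0.0098, 0, -0.0083, 0, 0, 0], [-0.009, 0, -0.0092, 0, 0, 0], [-0.0082, 0, -0.0099, 0, 0, 0], [-0.0073, 0, -0.0105, 0, 0, 0], [-0.0063, 0, -0.0112, 0, 0, 0], [-0.0054, 0, -0.0117, 0, 0, 0], [0, 0, 0, 0, 0, 0]]}}

```text
time: 24.45
position: [0.4536, -0.05, 0.3188]
tool_rot: [1.0, 0.004, -0.001, -0.001]
ft_force: [-0.5, -0.4, -0.2]
grip_width: 0.0002
grip_force: 0.0
```

Emit:
{"fn": "step_arm", "kwargs": {"rows": [[-0.006, 0, -0.004, 0, 0, 0], [-0.006, 0, -0.005, 0, 0, 0], [0, 0, -0.005, 0, 0, 0], [0, 0, -0.003, 0, 0, 0], [0, 0, 0, 0, 0, 0]]}}

```text
time: 25.08
position: [0.4424, -0.0501, 0.303]
tool_rot: [1.0, 0.005, -0.0, -0.0]
ft_force: [-2.2, 0.7, 6.6]
grip_width: 0.0003
grip_force: 2.7
```

Emit:
{"fn": "step_arm", "kwargs": {"rows": [[0, 0, -0.002, 0, 0, 0], [0, 0, -0.002, 0, 0, 0], [0, 0, 0, 0, 0, 0]]}}

```text
time: 25.45
position: [0.4425, -0.0502, 0.2989]
tool_rot: [1.0, 0.004, 0.0, 0.0]
ft_force: [0.5, -0.4, -0.3]
grip_width: 0.0007
grip_force: 0.0
```

Emit:
{"fn": "step_arm", "kwargs": {"rows": [[0, 0, -0.002, 0, 0, 0], [0, 0, -0.001, 0, 0, 0], [0, 0, 0, 0, 0, 0]]}}

```text
time: 25.82
position: [0.4425, -0.0502, 0.2957]
tool_rot: [1.0, 0.004, -0.0, -0.0]
ft_force: [-0.2, 0.0, -0.7]
grip_width: 0.0004
grip_force: 0.0
```

Emit:
{"fn": "step_arm", "kwargs": {"rows": [[0, 0, -0.0015, 0, 0, 0], [0, 0, -0.001, 0, 0, 0], [0, 0, 0, 0, 0, 0]]}}

```text
time: 26.2
position: [0.4424, -0.0501, 0.2951]
tool_rot: [1.0, 0.005, 0.001, 0.0]
ft_force: [-3.4, 0.8, 18.4]
grip_width: 0.0006
grip_force: 8.9
```

Firm stop at tip height 113 mm, so the cover is shut. I retreat and check.

Emit:
{"fn": "step_arm", "kwargs": {"rows": [[0, 0, 0.01, 0, 0, 0], [0, 0, 0.05, 0, 0, 0], [0, 0, 0.06, 0, 0, 0], [-0.02, 0, 0.03, 0, 0, 0], [0, 0, 0, 0, 0, 0], [0, 0, 0, 0, 0, 0]]}}

```text
time: 26.95
position: [0.4223, -0.0501, 0.4428]
tool_rot: [1.0, 0.004, -0.0, -0.0]
ft_force: [0.0, -0.2, -0.2]
grip_width: 0.0004
grip_force: 0.0
```

Run:
```python
from look import *
W=look("end"); c=camera("side"); V=cloud(c)
cv2.imwrite("pics/end_s.png",cv2.resize(c["pixels"][110:340,150:310],None,fx=2.6,fy=2.6,interpolation=cv2.INTER_CUBIC))
for n,X in(("w",W),("s",V)):
    P=X[(X[...,0]>.43)&(X[...,0]<.56)&(abs(X[...,1]+.05)<.08)&(X[...,2]>.08)&(X[...,2]<.15)]
    if len(P): print(n,len(P),np.median(P[:,2]),np.polyfit(P[:,0],P[:,2],1))
print(cloud(camera("top"))[cut_out("yeast","top")[0]["region"]].mean(0))
for l in("bottle_a","label_roll","yeast"):
    r=cut_out(l,"side"); print(l,[(np.round(q["extent"]),np.nanmedian(V[q["region"]],0).round(3)) for q in r[:1]])
```

```text
tcp [ 0.4223 -0.0501  0.4428] yaw 0.49 z [-6.e-04  4.e-04 -1.e+00]
w 20663 0.11131583154172736 [-0.00026026  0.11145389]
s 1034 0.11279428738094976 [-0.00089756  0.11323485]
[nan nan nan]
bottle_a [(array([272., 165.,  14.,  61.]), array([0.612, 0.098, 0.108]))]
label_roll [(array([279., 239.,  30.,  35.]), array([ 0.632, -0.243,  0.057]))]
yeast [(array([205., 302.,  15.,  34.]), array([ 0.428, -0.49 ,  0.073]))]
```

View pics/end_s.png

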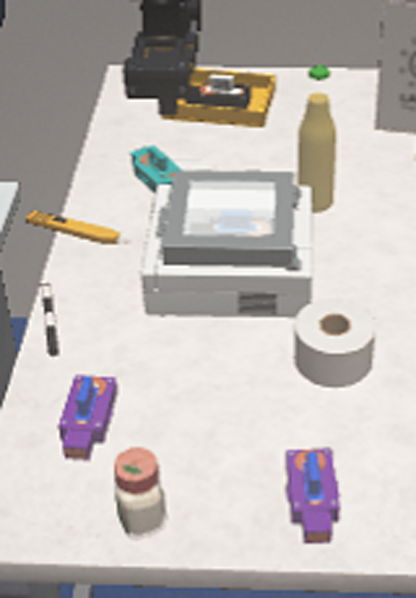

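The side picture shows the cover shut flat at (230,215), the used cassette in the tray at (220,90), and the bottle (317,150), roll (335,345) and jar (138,490) all unmoved.

```bash
python3 -c "
from rig import hand_in; print(hand_in())"
```

```text
the job is handed in; nothing more can be done
None
```

I handed the job in at about 27 s: the used cassette lies flat in the yellow tray, the fresh one is fully home in the bay, and the cover measures flat and shut after its catch gave way, with the bottle, jar and label roll where they stood.

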